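Put the shut bill folder out over the stand's edge for collection

ROBOT

A 6-joint arm with a two-finger parallel gripper is mounted at the origin on a cart in front of the work surface, level with it; the furniture and walls round the work are solid. World frame = base frame: x ahead of the robot, y to its left, z up, the work surface at z = 0. Lengths are in m, angles in degrees, forces in N, time in s.
With the tool pointing down it reaches from about 0.4 to 0.825 m from the base axis. Payload 7 kg.
Tool frame: the origin (TCP) lies at the very end of the fingers, on their centre line; the grasp point (between the pads) lies 19 mm behind it; x points along the fingers, y is the direction in which the jaws open and shut, and the axes are right-handed (so a half turn about x gives the same grasp; the last joint's range is limited). The gripper opens to 88 mm and grips with 3 to 60 N. Pads are 19 mm wide; open, the fingers measure 130 mm over their backs; the gripper's body (78 mm by 193 mm) begins 47 mm behind the grasp point.
Start: joints at [91.392, 20.546, 0.682, 0, -70.136, -16.507], TCP at [0.176, 0.652, 0.227] pointing down, gripper open.
Joint ranges: [-176.03, 176.03], [-82.01, 121.73], [-58.28, 71.71], [-173.87, 95.51], [-174.79, -0.11], [-173.66, 173.66]. Speed limits (degrees/s): [136.94, 136.94, 172.46, 180, 180, 180].

INTERFACE

Orientations are given as [roll, pitch, yaw] about the fixed x, y, z axes, in that order (R = Rz(yaw) Ry(pitch) Rx(roll)).
In Python, from plant import monitor, eyes, ticket gives the robot as it stands. The module is installed in compiled form; this text tells all that it offers.
- The arm moves only by the shell command python3 -m crank 'ROWS'. ROWS is JSON, a list of rows, each an object with "linear": the shift along the world's x, y, z in units of 60 mm (1.0 is 60 mm), a list of three; "rot": the turn, a rotation vector about the world's x, y, z in units of 5 degrees (1.0 is 5 degrees), a list of three; "hand": the opening, from 0 (shut) to 1 (fully open). In form: [{"linear": [tx, ty, tz], "rot": [ax, ay, az], "hand": hand}, ...]. A call has 1 to 20 rows; each row shifts and turns the pose as measured when the row begins; what a row does not reach is not made up. A row lasts 1/8 s, in which the tool goes at most 62.5 mm and 10.7 degrees, less where a joint would pass 70% of its speed; a pose out of reach is approached as far as the arm can. A call is refused whole if a number of a shift passes 1 or a number of a turn 1, either way. A call with a gripper value outside its range is refused whole. The fingers move at their own pace and stop on an object; the grip force is fixed at half the most. Time passes only in rows, so rows that do not move let the fingers close. It gives the time, the measured TCP pose, the force and the opening at its end, in the units of the state.
- monitor.get_obs(): the state, without advancing time (a new reading comes with each control period).
- eyes.snapshot(name): name is "scene" or "top" or "wrist"; returns a dict with "image" (400x640x3 uint8, red, green, blue), "depth" (400x640 float32, m along the optical axis (not along the pixel's ray), 0 where there is no reading), "K" (3x3 intrinsics, pixels), "camera_from_world" (4x4, takes a point from world to camera coordinates); the wrist camera has in their place "hand_eye" (4x4, takes a point from camera to tool coordinates, whose origin is the TCP and whose axes are the tool frame's). Camera axes: x right, y up, looking along -z (the intrinsics and any distortion apply to the point x, -y, -z); pixel columns grow to the right and rows downward; lengths in m; the calibration is good to about 2 mm. The wrist camera is an equidistant fisheye: a pixel r from the principal point sees the ray r / f radians off the axis. A picture is of the moment at which its call begins: read the wrist's pose just before it.
- ticket.close_job(): hands the job in, once; it reports no verdict.
The state is a dict: "clock": time; "joint_pos": joint angles; "qvel": joint speeds; "tau": joint torques, N m; "tool_pos": TCP position; "orientation": TCP orientation; "force": force on the tool from outside, world axes, zero at the start; "moment": the same for the moment, N m; "opening": finger opening in m.
Only numpy, scipy, OpenCV 4.12 (cv2) and the standard library are available. Lean on these libraries where they do the work, as an engineer would, in place of code of your own. Each camera call takes 0.05 s, during which the arm holds its last target.

TASK

The bill folder with the guest's card in it is ready for the waiter: press its raised cover shut while it still lies wholly on the stand, then push the folder along the top until its left end sticks out 5 cm over the stand's left edge, square to that edge, so that the waiter can take it in passing. Only touch and push it with the fingertips, never pick it up; leave the cover shut and the folder lying flat, and do not disturb the candle glass, tumbler, salt cellar, order pad and pen round it.

Things in the scene. Friction and masses are not known exactly. Their poses are not given: they have to be found in the camera images.
- bill_folder: dark red leather bill folder, a stiff book-like wallet 125 mm (its x) by 200 mm (its y), 10.5 mm thick when shut, about 0.32 kg, lying flat on the stand and free to slide; hidden friction against the stand. Origin: centre of the underside (so it reaches 62.5 mm either way in x and 100 mm either way in y). Its long axis is y, pointing to the robot's left within about 0.4 rad; its spine (hinge) is the long side at +x, away from the robot; z is up. The back leaf is 4 mm thick
- folder_cover (a joint): angle of the folder's cover, rad: 0 = shut flat, grows as the cover's free long side rises; starts ajar between 0.5 and 1.0. The hinge line runs along the folder's y at 58.5 mm in +x from its origin and 6.5 mm above the stand; the cover reaches 121 mm from there towards the robot, is 4 mm thick and 200 mm long. The hinge is stiff (about 0.07 N m, so 1 to 3 N from above shuts it) and the cover stays where it is left, it does not spring back
- cover_lip (a point): middle of the cover's free long side, on its outer face: 121 mm from the hinge; about 10.5 mm above the stand when shut, 68 to 111 mm when ajar
- folder_left_end (a point): middle of the folder's left short side (100 mm in its +y from its origin), on its underside: the end that shall stick out
- folder_right_end (a point): middle of the folder's right short side (100 mm in its -y from its origin), on its underside: the end to push on
- stand_left_edge (a point): a point on the left edge of the stand's dark wooden top, which is a straight line along world x (y = 0.370); its z is the top surface (0). The top spans x = 0.30 to 0.758 and ends at a tall wooden panel there; beyond the left edge is a free drop to the floor
- votive: ribbed coloured candle glass, 73 mm across, 104 mm tall, standing between folder and rear panel; origin: centre of its underside. Leave it alone. This glass, the tumbler and the salt cellar stand in one row, in any order
- glass: clear tumbler standing upside down, 68 mm across, 102 mm tall, between folder and rear panel; origin: centre of its underside. Leave it alone
- salt_cellar: round light-brown wooden salt cellar with a flat lid and a small knob, 70 mm across, 67 mm tall, in the row before the rear panel; origin: centre of its underside. Leave it alone
- order_pad: white order pad, 125 mm (x) by 75 mm (y) by 12 mm, to the right of the folder; origin: centre of its underside. Leave it alone
- pen: black ball pen, 145 mm long (y), 12 mm wide, 9 mm high, at the front right; origin: centre of its underside. Leave it alone

How it is judged (in metres and radians):
On the way:
1. the cover is pressed shut (within 0.06 rad) while the whole folder still lies on the stand (value of joint folder_cover below 0.06 rad and world y of folder_left_end below 0.365 m), for 0.2 s.
At the end, for the whole second after the job is handed in: the cover is shut (within 0.06 rad); the middle of the folder's left end sticks out 50 mm, give or take 12 mm, over the stand's left edge; the folder is square to that edge within 0.10 rad (6 degrees), overhangs no other edge, lies flat on the stand at rest (value of joint folder_cover below 0.06 rad and world y of folder_left_end between 0.408 and 0.432 m and angle between the y axis of bill_folder and the y axis of stand_left_edge, either way round below 0.1 rad and world x of bill_folder between 0.375 and 0.68 m and height (world z) of bill_folder between -0.004 and 0.004 m and angle between bill_folder's own z axis and vertical below 0.04 rad and linear speed of bill_folder below 0.01 m/s); the robot touches nothing.
It fails at once if the bill folder is lifted, carried or dropped (its underside more than 10 mm above or below the stand's top, or tipped more than 7 degrees) (height (world z) of bill_folder above 0.01 m or height (world z) of bill_folder below -0.01 m or angle between bill_folder's own z axis and vertical above 0.12 rad).
It fails at once if the candle glass or the tumbler is moved more than 20 mm or tipped (distance of any of votive, glass from where it was at the start of the episode above 0.02 m or angle between any of votive, glass's own z axis and vertical above 0.2 rad).
It fails at once if the salt cellar, the order pad or the pen is moved more than 20 mm, or the cellar tipped (distance of any of salt_cellar, order_pad, pen from where it was at the start of the episode above 0.02 m or angle between salt_cellar's own z axis and vertical above 0.2 rad).
It also fails if it takes over 64 s, if anything falls off the work surface, if the arm or the gripper's body presses on something with over 40 N, if the wrist force passes 120 N, or if a joint passes its speed limit or range.

## Working session

There is one attempt and no reset: what is moved stays moved. The work goes in short steps, Python scripts to look and compute and a shell command to move; the robot and the scene stay as the last step left them, time stands still between calls to the robot, and variables do not carry over. Pictures are saved under pics/ and viewed, and the job is handed in when it is done.

```bash
mkdir -p pics; cat > h.py <<'E'
import numpy as np, cv2
from plant import monitor, eyes, ticket
def snap(n,f):
    s=eyes.snapshot(n); cv2.imwrite('pics/'+f,s['image'][:,:,::-1]); return s
def world(s):
    d=s['depth'];K=s['K'];h,w=d.shape
    u,v=np.meshgrid(np.arange(w),np.arange(h))
    x=(u-K[0,2])/K[0,0]*d; y=(v-K[1,2])/K[1,1]*d
    P=np.stack([x,-y,-d,np.ones_like(d)],-1)
    W=P@np.linalg.inv(s['camera_from_world']).T
    W=W[...,:3]; W[d==0]=np.nan
    return W
E
python3 - <<'E'
from h import *
o=monitor.get_obs(); print(o)
for n in ['top','scene']:
    s=snap(n,n+'0.png'); W=world(s); np.save(n+'0.npy',W); np.save(n+'0i.npy',s['image']); print(s['K'],s['camera_from_world'])
E
```

```text
{'clock': 0.0, 'joint_pos': array([ 9.13937085e+01,  2.05907073e+01,  6.34760524e-01, -2.01704307e-02,
       -7.01356749e+01, -1.65068093e+01]), 'qvel': array([ 3.00088580e-05, -5.14749335e-02,  5.67381272e-02, -9.43505828e-02,
        5.31142988e-02, -4.74341956e-02]), 'tau': array([ 3.65491906e-04, -5.82710230e+01,  2.93077809e+01,  6.99805051e+00,
        7.07758343e-03, -1.36320973e-04]), 'tool_pos': array([0.17588852, 0.65118299, 0.22563824]), 'orientation': array([  94.81572617,   89.9064361 , -100.30424358]), 'force': array([-0.30823997, -0.85449428, -0.01377554]), 'moment': array([-0.00677945,  0.00211113,  0.00470111]), 'opening': 0.08764194851255447}
[[422.84449384   0.         315.99879399]
 [  0.         422.84449384 198.16049662]
 [  0.           0.           1.        ]] [[ 0.01926116 -0.99973536 -0.01257866  0.09257251]
 [ 0.99363366  0.01774381  0.11125338 -0.53960552]
 [-0.11100074 -0.01464145  0.99371247 -0.92505834]
 [ 0.          0.          0.          1.        ]]
[[400.0130161    0.         315.04244856]
 [  0.         400.0130161  199.30972917]
 [  0.           0.           1.        ]] [[-0.71799372 -0.69579492 -0.01882678  0.43850556]
 [ 0.49365647 -0.52810188  0.69094986 -0.25198153]
 [-0.49070186  0.4868037   0.72265749 -0.67913721]
 [ 0.          0.          0.          1.        ]]
```

View pics/top0.png

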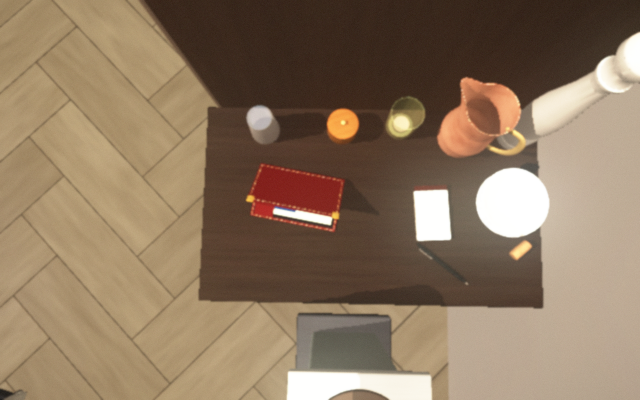

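View pics/scene0.png

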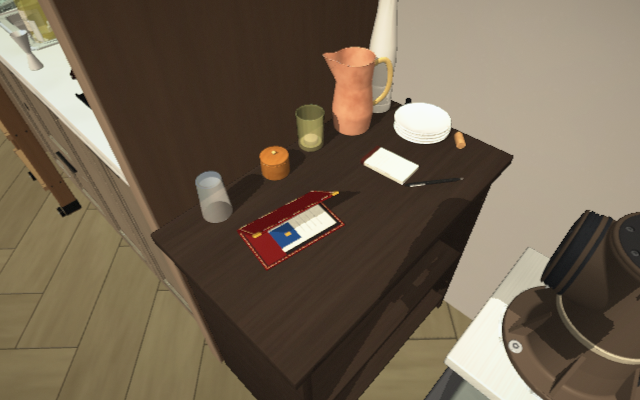

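The top view shows the folder with its cover ajar at about (250–343, 165–230). The tumbler (263,125), cellar (343,125) and candle glass (404,118) stand behind it, with the pad at (432,215) and the pen at (443,262). Next I'll measure it.

```bash
python3 - <<'E'
from h import *
W=np.load('top0.npy');I=np.load('top0i.npy').astype(int)
for n,(u,v) in dict(glass=(258,112),cellar=(343,118),votive=(404,104),pad=(432,215),pen1=(418,243),pen2=(466,283),stand=(300,270),edge=(207,240)).items(): print(n,W[v,u].round(3))
red=(I[...,0]>60)&(I[...,1]<45)&(I[...,2]<50)
red[:150]=0;red[240:]=0;red[:,:235]=0;red[:,360:]=0
P=W[red]; print(len(P))
import collections
# red incl. non-red on folder
reg=np.zeros_like(red);reg[155:240,238:355]=1
z=W[...,2]
# low leaf & cover plane fit
for v in range(160,236,6): print(v,[ (round(float(W[v,u,0]),3),round(float(W[v,u,1]),3),round(float(z[v,u])*1000)) for u in (255,275,295,315,335)])
for tz in (0.02,0.03):
    m=reg.astype(bool)&(z>tz); Q=W[m]; c=Q.mean(0);n=np.linalg.svd(Q-c,full_matrices=False)[2][2]; n*=np.sign(n[2]); print(c,n,np.degrees(np.arccos(n[2])),np.arccos(n[2]), 'yaw',np.degrees(np.arctan2(n[1],n[0])))
for (u,v) in [(262,166),(343,180),(250,200),(337,216),(252,214),(334,229)]:
  print(u,v,W[v-2:v+3,u-2:u+3].reshape(-1,3).round(3)[[0,4,12,20,24]].tolist())
cv2.imwrite('pics/t0z.png',cv2.resize(I[140:250,230:360,::-1].astype(np.uint8),None,fx=6,fy=5))
E
```

```text
glass [0.715 0.23  0.098]
cellar [0.716 0.045 0.059]
votive [ 0.748 -0.089  0.068]
pad [ 0.506 -0.162  0.015]
pen1 [ 0.442 -0.134 -0.002]
pen2 [ 0.354 -0.24   0.003]
stand [ 0.375  0.137 -0.002]
edge [ 0.439  0.354 -0.001]
2695
160 [(0.63, 0.249, -2), (0.631, 0.202, -4), (0.632, 0.155, -4), (0.631, 0.107, 1), (0.633, 0.06, -2)]
166 [(0.615, 0.248, -1), (0.614, 0.2, 7), (0.617, 0.154, -2), (0.618, 0.107, -2), (0.619, 0.06, -3)]
172 [(0.601, 0.248, -2), (0.599, 0.199, 17), (0.6, 0.153, 11), (0.603, 0.107, -2), (0.604, 0.06, -3)]
178 [(0.58, 0.241, 40), (0.582, 0.197, 31), (0.584, 0.152, 25), (0.586, 0.106, 18), (0.589, 0.06, 6)]
184 [(0.565, 0.239, 50), (0.567, 0.195, 43), (0.568, 0.15, 37), (0.57, 0.105, 30), (0.572, 0.06, 21)]
190 [(0.55, 0.236, 61), (0.552, 0.193, 55), (0.554, 0.15, 46), (0.555, 0.105, 42), (0.557, 0.06, 32)]
196 [(0.535, 0.234, 73), (0.537, 0.192, 65), (0.539, 0.148, 59), (0.54, 0.105, 49), (0.542, 0.06, 47)]
202 [(0.522, 0.233, 78), (0.523, 0.19, 74), (0.525, 0.148, 67), (0.526, 0.104, 62), (0.527, 0.06, 57)]
208 [(0.515, 0.244, 4), (0.516, 0.198, 4), (0.51, 0.146
[... 756 characters left out ...]
18, 0.226, 0.009], [0.613, 0.23, 0.011], [0.608, 0.234, 0.015], [0.607, 0.225, 0.017]]
343 180 [[0.59, 0.045, -0.001], [0.59, 0.036, -0.0], [0.583, 0.041, 0.012], [0.578, 0.046, 0.013], [0.581, 0.036, -0.002]]
250 200 [[0.53, 0.248, 0.08], [0.531, 0.24, 0.077], [0.526, 0.243, 0.081], [0.53, 0.262, -0.004], [0.53, 0.253, -0.002]]
337 216 [[0.499, 0.061, 0.075], [0.505, 0.049, -0.003], [0.495, 0.056, 0.076], [0.49, 0.061, 0.081], [0.496, 0.049, -0.005]]
252 214 [[0.506, 0.256, 0.001], [0.506, 0.246, 0.004], [0.501, 0.251, 0.002], [0.497, 0.256, -0.003], [0.497, 0.247, -0.003]]
334 229 [[0.475, 0.065, 0.003], [0.475, 0.055, -0.003], [0.47, 0.06, 0.0], [0.465, 0.065, 0.001], [0.466, 0.055, 0.0]]
```

View pics/t0z.png

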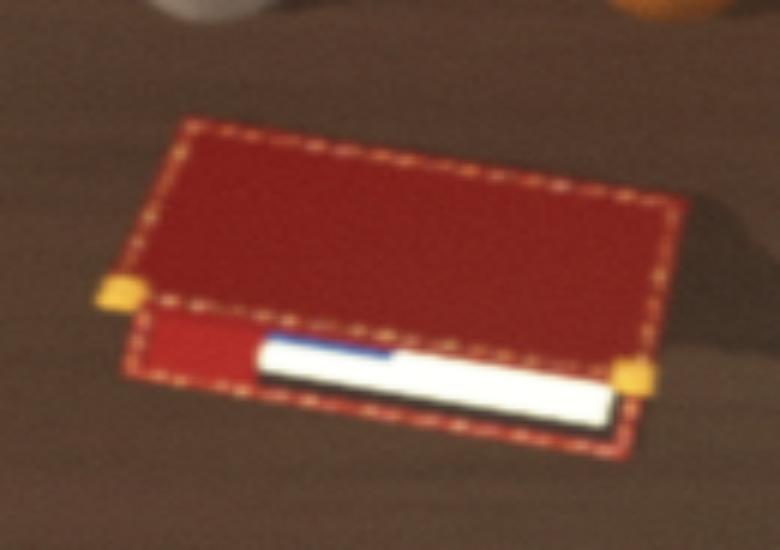

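```bash
python3 - <<'E'
from h import *
from scipy.spatial.transform import Rotation as R
o=monitor.get_obs(); r=R.from_euler('xyz',o['orientation'],degrees=True); print(r.as_matrix().round(3))
E
python3 -m crank '[{"linear":[0.6,-1,0],"rot":[0,0,0],"hand":0},{"linear":[0.6,-1,0],"rot":[0,0,0],"hand":0},{"linear":[0.6,-1,0],"rot":[0,0,0],"hand":0},{"linear":[0.6,-1,0],"rot":[0,0,0],"hand":0}]'
```

```text
[[-0.    -0.261 -0.965]
 [-0.001 -0.965  0.261]
 [-1.     0.001 -0.   ]]
clock: 0.6
tool_pos: [0.304, 0.4345, 0.2223]
orientation: [97.8, 89.6, -97.1]
force: [2.0, 0.3, 0.6]
opening: 0.053
```

```bash
python3 -m crank '[{"linear":[0.5,-0.9,0],"rot":[0,0,-1],"hand":0},{"linear":[0.5,-0.9,0],"rot":[0,0,-1],"hand":0},{"linear":[0.5,-0.9,0],"rot":[0,0,-1],"hand":0},{"linear":[0.5,-0.7,0],"rot":[0,0,-1],"hand":0},{"linear":[0.5,-0.7,0],"rot":[0,0,-1],"hand":0},{"linear":[0.3,-0.5,0],"rot":[0,0,-1],"hand":0},{"linear":[0,0,0],"rot":[0,0,-1],"hand":0},{"linear":[0,0,0],"rot":[0,0,-1],"hand":0},{"linear":[0,0,0],"rot":[0,0,-1],"hand":0},{"linear":[0,0,0],"rot":[0,0,-1],"hand":0},{"linear":[0,0,0],"rot":[0,0,-1],"hand":0},{"linear":[0,0,0],"rot":[0,0,-1],"hand":0},{"linear":[0,0,0],"rot":[0,0,-1],"hand":0},{"linear":[0,0,0],"rot":[0,0,-1],"hand":0},{"linear":[0,0,0],"rot":[0,0,-1],"hand":0}]'
cat >> h.py <<'E'
from scipy.spatial.transform import Rotation as R
def jaw():
    o=monitor.get_obs(); m=R.from_euler('xyz',o['orientation'],degrees=True).as_matrix()
    print(o['clock'],o['tool_pos'].round(4),'toolx',m[:,0].round(3),'jaw',m[:,1].round(3),'F',o['force'].round(1),'open',round(o['opening'],3),o['joint_pos'].round(0))
E
python3 -c "
from h import *
jaw()"
```

```text
clock: 2.48
tool_pos: [0.4721, 0.1455, 0.219]
orientation: [96.1, 89.3, -176.6]
force: [-0.7, -0.2, 0.3]
opening: 0.0003
2.475 [0.4721 0.1455 0.219 ] toolx [-0.013 -0.001 -1.   ] jaw [-0.999  0.047  0.013] F [-0.7 -0.2  0.3] open 0.0 [ 40.   4. -22.  -0. -65. -42.]
```

```bash
python3 -m crank '[{"linear":[0.6,0.05,-0.4],"rot":[0,0,0.5],"hand":0},{"linear":[0.55,0,-0.6],"rot":[0,0,0],"hand":0},{"linear":[0,0,-0.6],"rot":[0,0,0],"hand":0},{"linear":[0,0,-0.1],"rot":[0,0,0],"hand":0},{"linear":[0,0,0],"rot":[0,0,0],"hand":0}]'; python3 -c "
from h import *
jaw(); snap('top','top1.png'); snap('scene','scene1.png')"
```

```text
clock: 3.1
tool_pos: [0.5431, 0.1486, 0.1153]
orientation: [92.4, 89.3, -177.8]
force: [-0.4, 0.1, 0.7]
opening: 0.0003
3.1 [0.5431 0.1486 0.1153] toolx [-0.011 -0.    -1.   ] jaw [-1.     0.003  0.011] F [-0.4  0.1  0.7] open 0.0 [ 35.  16. -21.  -0. -53. -35.]
```

View pics/scene1.png

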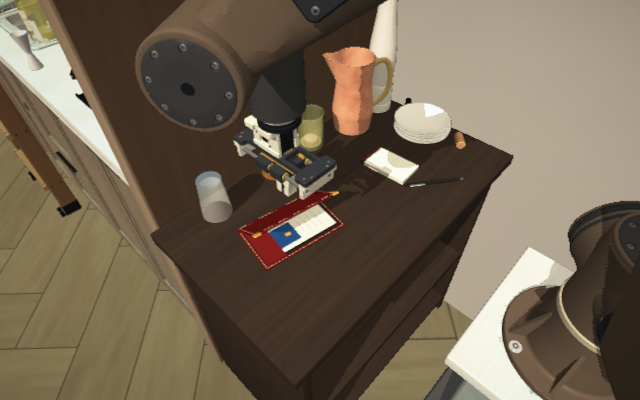

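The gripper is above the cover at about (285,180), clear of the row behind. Now pressing down, with a slight pull back towards the robot.

```bash
python3 -m crank '[{"linear":[-0.05,0,-0.25],"rot":[0,0,0],"hand":0},{"linear":[0,0,-0.25],"rot":[0,0,0],"hand":0},{"linear":[0,0,-0.15],"rot":[0,0,0],"hand":0},{"linear":[-0.05,0,-0.12],"rot":[0,0,0],"hand":0},{"linear":[-0.05,0,-0.12],"rot":[0,0,0],"hand":0},{"linear":[-0.05,0,-0.12],"rot":[0,0,0],"hand":0}]'; python3 -c "
from h import *
jaw()"; python3 -m crank '[{"linear":[-0.07,0,-0.15],"rot":[0,0,0],"hand":0},{"linear":[-0.06,0,-0.15],"rot":[0,0,0],"hand":0},{"linear":[-0.06,0,-0.15],"rot":[0,0,0],"hand":0}]';python3 -c "
from h import *
jaw(); snap('top','top2.png'); snap('scene','scene2.png')"
```

```text
clock: 3.95
tool_pos: [0.5315, 0.1499, 0.0545]
orientation: [57.9, 89.6, 147.8]
force: [0.4, 1.0, 0.6]
opening: 0.0004
3.95 [0.5315 0.1499 0.0545] toolx [-0.006  0.004 -1.   ] jaw [-1.     0.002  0.006] F [0.4 1.  0.6] open 0.0 [ 36.  19. -27.  -1. -44. -36.]
clock: 4.32
tool_pos: [0.5196, 0.1502, 0.026]
orientation: [49.0, 89.6, 138.9]
force: [1.1, 0.4, -0.2]
opening: 0.0005
4.325 [0.5196 0.1502 0.026 ] toolx [-0.005  0.004 -1.   ] jaw [-1.     0.001  0.005] F [ 1.1  0.4 -0.2] open 0.001 [ 37.  21. -30.  -1. -40. -36.]
```

View pics/scene2.png

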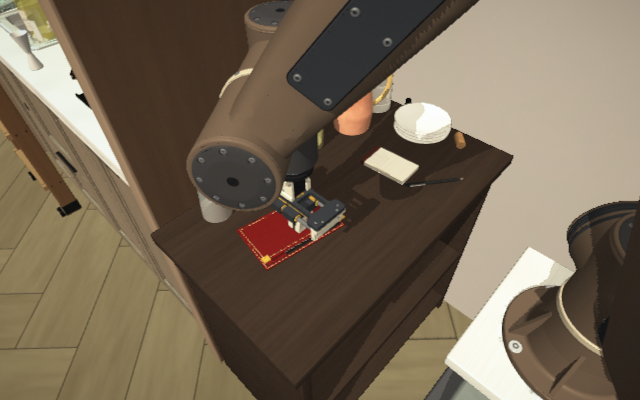

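The cover is nearly down. Finishing the press.

```bash
python3 -m crank '[{"linear":[-0.03,0,-0.12],"rot":[0,0,0],"hand":0},{"linear":[-0.02,0,-0.1],"rot":[0,0,0],"hand":0},{"linear":[0,0,-0.08],"rot":[0,0,0],"hand":0}]';python3 -m crank '[{"linear":[0,0,-0.04],"rot":[0,0,0],"hand":0},{"linear":[0,0,-0.04],"rot":[0,0,0],"hand":0}]'
```

```text
clock: 4.8
tool_pos: [0.5162, 0.15, 0.0094]
orientation: [64.3, 89.7, 154.3]
force: [-24.3, 1.2, 72.2]
opening: 0.0004
clock: 5.05
tool_pos: [0.5161, 0.15, 0.0102]
orientation: [59.3, 89.7, 149.5]
force: [-10.0, -1.3, 29.4]
opening: 0.0003
```

```bash
python3 -m crank '[{"linear":[0,0,0.02],"rot":[0,0,0],"hand":0},{"linear":[0,0,0.3],"rot":[0,0,0],"hand":0},{"linear":[0,0,1],"rot":[0,0,0],"hand":1},{"linear":[0,-0.8,0.3],"rot":[0,0,0],"hand":1},{"linear":[0,-0.9,0],"rot":[0,0,0],"hand":1},{"linear":[0,-0.9,0],"rot":[0,0,0],"hand":1},{"linear":[0,-0.9,0],"rot":[0,0,0],"hand":1},{"linear":[0,0,0],"rot":[0,0,0],"hand":1},{"linear":[0,0,0],"rot":[0,0,0],"hand":1}]'
python3 -c "
from h import *
jaw(); s=snap('top','top3.png'); np.save('top3.npy',world(s)); cv2.imwrite('pics/t3z.png',cv2.resize(s['image'][140:250,230:360,::-1],None,fx=6,fy=5))
"
```

```text
clock: 6.18
tool_pos: [0.5162, -0.0655, 0.1103]
orientation: [20.3, 89.8, 110.5]
force: [-0.1, -1.0, -0.5]
opening: 0.0649
6.175 [ 0.5162 -0.0655  0.1103] toolx [-0.001  0.003 -1.   ] jaw [-1.    -0.004  0.001] F [-0.1 -1.  -0.5] open 0.065 [ 14.  12. -28.  -0. -50. -14.]
```

View pics/top3.png

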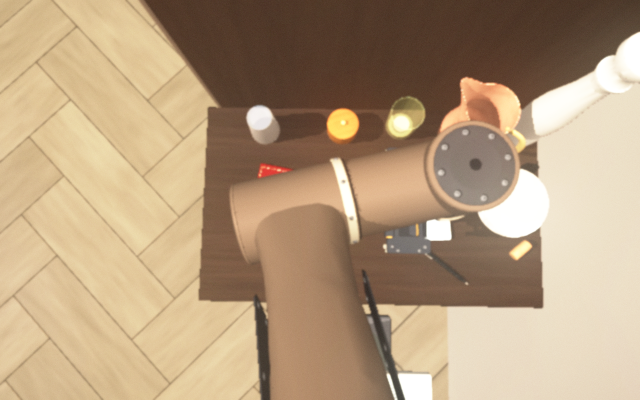

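View pics/t3z.png

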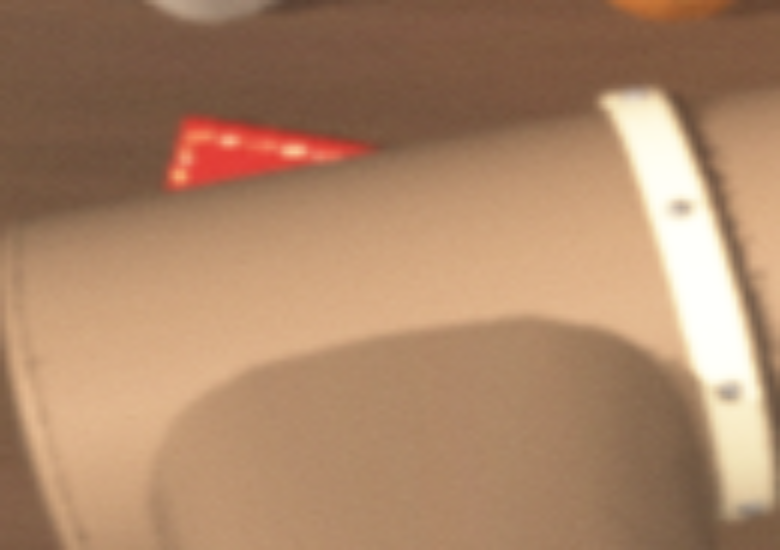

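The arm hides the folder in the top view; only its corner at (262,166) shows, and it hasn't moved. Checking with the scene camera.

```bash
python3 -c "
from h import *
s=snap('scene','scene3.png'); W=world(s); np.save('scene3.npy',W)
I=s['image'].astype(int)
red=((I[...,0]>60)&(I[...,1]<60)&(I[...,2]<60)&(I[...,0]>2*I[...,1])).astype(np.uint8)
red[:190]=0;red[280:]=0;red[:,:215]=0;red[:,365:]=0
P=W[red>0]; print(len(P)); Q=P; c=np.median(Q,0);n=np.linalg.svd(Q-c,full_matrices=False)[2][2]; print(c,n, np.percentile(Q[:,2],[2,50,98]))
H=cv2.minAreaRect(Q[:,:2].astype(np.float32)*1000); print(H, cv2.boxPoints(H))
cv2.imwrite('pics/s3z.png',cv2.resize(s['image'][180:290,220:370,::-1],None,fx=5,fy=5))
"
```

```text
3889Traceback (most recent call last):
  File "<string>", line 7, in <module>
    P=W[red>0]; print(len(P)); Q=P; c=np.median(Q,0);n=np.linalg.svd(Q-c,full_matrices=False)[2][2]; print(c,n, np.percentile(Q[:,2],[2,50,98]))
                                                       ~~~~~~~~~~~~~^^^^^^^^^^^^^^^^^^^^^^^^^
    u, s, vh = gufunc(a, signature=signature)
               ~~~~~~^^^^^^^^^^^^^^^^^^^^^^^^
    raise LinAlgError("SVD did not converge")
numpy.linalg.LinAlgError: SVD did not converge
```

View pics/scene3.png

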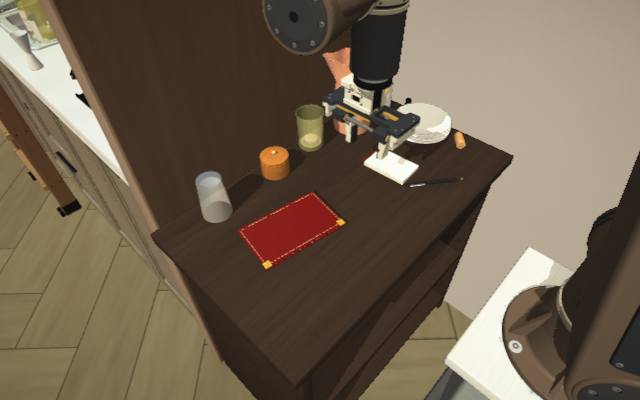

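The folder lies flat and shut, with corners at (315,194), (344,222), (267,265) and (240,232). I'll measure the pose and the cover angle.

```bash
cat >> h.py <<'E'
def folder(s,box):
    W=world(s); I=s['image'].astype(int)
    a,b,c,d=box
    red=np.zeros(I.shape[:2],np.uint8)
    m=(I[...,0]>60)&(I[...,0]>2*I[...,1])&(I[...,0]>2*I[...,2])
    red[b:d,a:c]=m[b:d,a:c]
    red=cv2.morphologyEx(red,cv2.MORPH_CLOSE,np.ones((5,5)))
    n,l,st,_=cv2.connectedComponentsWithStats(red); k=1+np.argmax(st[1:,4]); red=(l==k).astype(np.uint8)
    P=W[cv2.erode(red,np.ones((5,5)))>0]; P=P[np.isfinite(P).all(1)]
    A=np.c_[P[:,:2],np.ones(len(P))]; co=np.linalg.lstsq(A,P[:,2],rcond=None)[0]
    print('plane slopes',co[:2].round(3),'z med',np.median(P[:,2]).round(4))
    # outline at z=0.008 plane intersection
    C=np.linalg.inv(s['camera_from_world']); cs=max(cv2.findContours(red,0,2)[0],key=len)[:,0,:].astype(float)
    K=s['K']; ray=np.c_[(cs[:,0]-K[0,2])/K[0,0],-(cs[:,1]-K[1,2])/K[1,1],-np.ones(len(cs))]@C[:3,:3].T
    t=(0.008-C[2,3])/ray[:,2]; X=C[:3,3]+t[:,None]*ray
    H=cv2.minAreaRect((X[:,:2]*1000).astype(np.float32)); print('rect',H); print(cv2.boxPoints(H).round(0).tolist())
E
python3 -c "
from h import *
s=eyes.snapshot('scene'); folder(s,(215,180,365,285))"
```

```text
plane slopes [-0.001  0.002] z med 0.0089
rect ((538.3029174804688, 148.76123046875), (203.9044189453125, 129.2928466796875), 79.83917999267578)
[[457.0, 60.0], [584.0, 37.0], [620.0, 238.0], [493.0, 261.0]]
```

The cover is flat (slopes ≈0), yaw is about −10° and the centre is about (0.539, 0.147). Next I lower the fingers to the right of the folder, slightly narrowed, with the jaw along x.

```bash
python3 -m crank '[{"linear":[0.2,0.5,0],"rot":[0,0,0],"hand":0.75},{"linear":[0.18,0.5,-0.2],"rot":[0,0,0],"hand":0.75},{"linear":[0,0.08,-0.5],"rot":[0,0,0],"hand":0.75},{"linear":[0,0,-0.5],"rot":[0,0,0],"hand":0.75},{"linear":[0,0,-0.3],"rot":[0,0,0],"hand":0.75},{"linear":[0,0,0],"rot":[0,0,0],"hand":0.75}]'; python3 -c "
from h import *
jaw()"
```

```text
clock: 7.08
tool_pos: [0.541, 0.0099, 0.0185]
orientation: [-28.9, 89.8, 62.1]
force: [0.5, 0.6, 0.3]
opening: 0.0654
7.075 [0.541  0.0099 0.0185] toolx [ 0.002  0.003 -1.   ] jaw [-1.    -0.018 -0.002] F [0.5 0.6 0.3] open 0.065 [ 22.  21. -30.  -0. -38. -21.]
```

```bash
python3 -m crank '[{"linear":[-0.05,0,-0.17],"rot":[0,0,-0.2],"hand":0.75},{"linear":[0,0,-0.06],"rot":[0,0,0],"hand":0.75},{"linear":[0,0,0],"rot":[0,0,0],"hand":0.75}]'; python3 -c "
from h import *
jaw(); s=snap('scene','scene4.png')"
```

```text
clock: 7.45
tool_pos: [0.5388, 0.0113, 0.0055]
orientation: [-46.7, 89.7, 43.4]
force: [0.3, 0.0, 0.3]
opening: 0.0657
7.45 [0.5388 0.0113 0.0055] toolx [ 0.004  0.004 -1.   ] jaw [-1.    -0.001 -0.004] F [0.3 0.  0.3] open 0.066 [ 22.  22. -31.  -0. -36. -22.]
```

View pics/scene4.png

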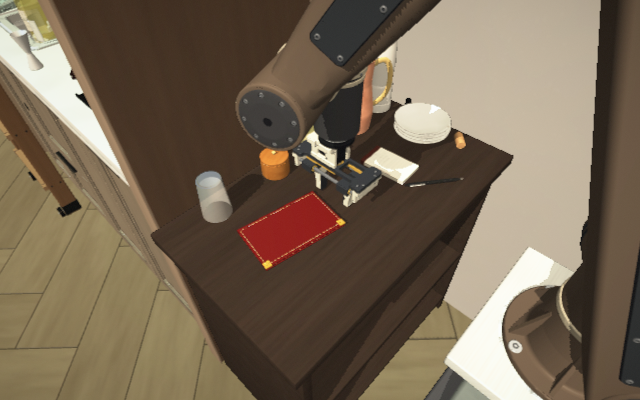

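The fingers are down beside the right end, clear of the cellar and pad. Starting the push.

```bash
python3 -m crank '[{"linear":[0,0.15,-0.02],"rot":[0,0,0],"hand":0.75},{"linear":[0,0.15,0],"rot":[0,0,0],"hand":0.75},{"linear":[0,0.15,0],"rot":[0,0,0],"hand":0.75},{"linear":[0,0.15,0],"rot":[0,0,0],"hand":0.75},{"linear":[0,0.15,0],"rot":[0,0,0],"hand":0.75},{"linear":[0,0.15,0],"rot":[0,0,0],"hand":0.75},{"linear":[0,0.15,0],"rot":[0,0,0],"hand":0.75}]'; python3 -c "
from h import *
jaw(); s=snap('scene','scene5.png'); folder(s,(180,180,365,300))"
```

```text
clock: 8.38
tool_pos: [0.5393, 0.0782, 0.0052]
orientation: [-53.6, 89.6, 36.4]
force: [0.7, -1.8, 0.5]
opening: 0.0656
8.375 [0.5393 0.0782 0.0052] toolx [ 0.006  0.004 -1.   ] jaw [-1.     0.    -0.006] F [ 0.7 -1.8  0.5] open 0.066 [ 29.  22. -31.  -0. -36. -29.]
plane slopes [-0.001  0.002] z med 0.0089
rect ((525.1334838867188, 191.7633056640625), (203.6611328125, 128.39622497558594), 87.20963287353516)
[[456.0, 93.0], [584.0, 87.0], [594.0, 290.0], [466.0, 297.0]]
```

View pics/scene5.png

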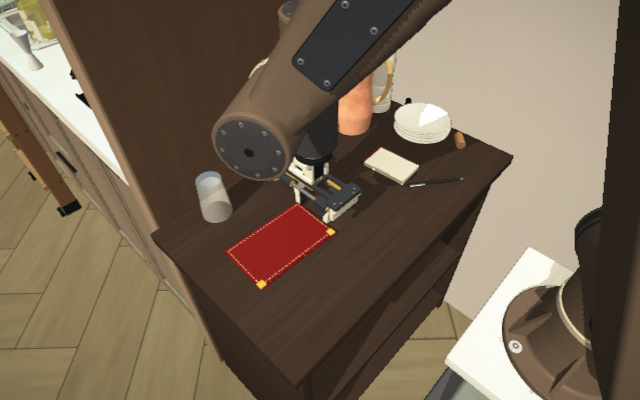

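The folder has turned to about −3° and is sliding as planned. Continuing.

```bash
python3 -m crank '[{"linear":[0,0.17,0],"rot":[0,0,0],"hand":0.75},{"linear":[0,0.17,0],"rot":[0,0,0],"hand":0.75},{"linear":[0,0.17,0],"rot":[0,0,0],"hand":0.75},{"linear":[0,0.17,0],"rot":[0,0,0],"hand":0.75},{"linear":[0,0.17,0],"rot":[0,0,0],"hand":0.75},{"linear":[0,0.17,0],"rot":[0,0,0],"hand":0.75},{"linear":[0,0.17,0],"rot":[0,0,0],"hand":0.75},{"linear":[0,0.17,0],"rot":[0,0,0],"hand":0.75},{"linear":[0,0.17,0],"rot":[0,0,0],"hand":0.75},{"linear":[0,0.1,0],"rot":[0,0,0],"hand":0.75}]'; python3 -c "
from h import *
jaw(); s=snap('scene','scene6.png'); folder(s,(130,180,365,320))"
```

```text
clock: 9.68
tool_pos: [0.5389, 0.1833, 0.0052]
orientation: [-55.0, 89.7, 35.0]
force: [-0.6, -2.1, 0.8]
opening: 0.0658
9.675 [0.5389 0.1833 0.0052] toolx [ 0.005  0.003 -1.   ] jaw [-1.    -0.001 -0.005] F [-0.6 -2.1  0.8] open 0.066 [ 38.  24. -28.   0. -38. -38.]
plane slopes [-0.001  0.001] z med 0.0091
rect ((519.8582153320312, 293.84625244140625), (202.83740234375, 128.25906372070312), 89.84115600585938)
[[455.0, 193.0], [584.0, 192.0], [584.0, 395.0], [456.0, 395.0]]
```

View pics/scene6.png

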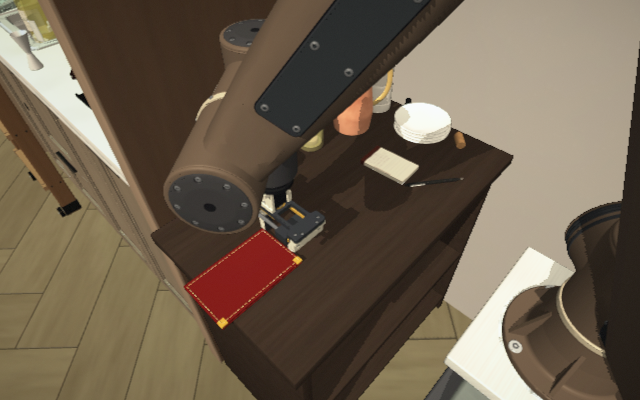

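The folder is square, with its left end at y ≈ 0.393. It needs about 27 mm more.

```bash
python3 -m crank '[{"linear":[0,0.12,0],"rot":[0,0,0],"hand":0.75},{"linear":[0,0.12,0],"rot":[0,0,0],"hand":0.75},{"linear":[0,0.1,0],"rot":[0,0,0],"hand":0.75},{"linear":[0,0,0],"rot":[0,0,0],"hand":0.75}]'; python3 -c "
from h import *
jaw(); s=snap('scene','scene7.png'); folder(s,(130,180,365,330))"
```

```text
clock: 10.22
tool_pos: [0.539, 0.2056, 0.0052]
orientation: [-53.7, 89.6, 36.3]
force: [0.0, -0.7, 0.3]
opening: 0.0659
10.225 [0.539  0.2056 0.0052] toolx [ 0.005  0.004 -1.   ] jaw [-1.    -0.001 -0.005] F [ 0.  -0.7  0.3] open 0.066 [ 40.  25. -27.   0. -38. -40.]
plane slopes [-0.     0.001] z med 0.0091
rect ((519.7453002929688, 315.77203369140625), (201.51043701171875, 128.0065460205078), 89.94573974609375)
[[456.0, 215.0], [584.0, 215.0], [584.0, 416.0], [456.0, 417.0]]
```

```bash
python3 -m crank '[{"linear":[0,0.06,0],"rot":[0,0,0],"hand":0.75},{"linear":[0,0.01,0],"rot":[0,0,0],"hand":0.75},{"linear":[0,0,0],"rot":[0,0,0],"hand":0.75}]'; python3 -c "
from h import *
jaw(); s=snap('scene','scene8.png'); folder(s,(130,180,365,330))"
```

```text
clock: 10.65
tool_pos: [0.5389, 0.2094, 0.0051]
orientation: [-54.1, 89.7, 35.9]
force: [-0.4, -1.9, 0.8]
opening: 0.0657
10.65 [0.5389 0.2094 0.0051] toolx [ 0.005  0.003 -1.   ] jaw [-1.    -0.    -0.005] F [-0.4 -1.9  0.8] open 0.066 [ 41.  25. -26.   0. -38. -41.]
plane slopes [-0.001  0.001] z med 0.0091
rect ((519.705810546875, 319.57647705078125), (201.3180694580078, 128.06651306152344), 89.99049377441406)
[[456.0, 219.0], [584.0, 219.0], [584.0, 420.0], [456.0, 420.0]]
```

The left end is at 0.420. Backing away along −y, then up, and moving the arm clear for a top view.

```bash
python3 -m crank '[{"linear":[0,-0.3,0],"rot":[0,0,0],"hand":0.75},{"linear":[0,-0.5,0.1],"rot":[0,0,0],"hand":0.75},{"linear":[0,-0.2,0.8],"rot":[0,0,0],"hand":0.75},{"linear":[0,0,1],"rot":[0,0,0],"hand":0.75},{"linear":[-0.3,-0.5,1],"rot":[0,0,0],"hand":0.75},{"linear":[-0.3,-1,0.3],"rot":[0,0,0],"hand":0.75},{"linear":[0,-1,0],"rot":[0,0,0],"hand":0.75},{"linear":[0,-1,0],"rot":[0,0,0],"hand":0.75},{"linear":[0,-1,0],"rot":[0,0,0],"hand":0.75},{"linear":[0,-1,0],"rot":[0,0,0],"hand":0.75},{"linear":[0,-1,0],"rot":[0,0,0],"hand":0.75},{"linear":[0,0,0],"rot":[0,0,0],"hand":0.75}]'; python3 -c "
from h import *
jaw(); s=snap('scene','scene9.png'); folder(s,(130,180,365,330)); s=snap('top','top9.png'); folder(s,(140,140,340,260))"
```

```text
clock: 12.2
tool_pos: [0.5002, -0.254, 0.196]
orientation: [-67.3, 89.1, 22.6]
force: [-0.5, 0.3, -0.4]
opening: 0.0655
12.2 [ 0.5002 -0.254   0.196 ] toolx [ 0.014  0.006 -1.   ] jaw [-1.     0.001 -0.014] F [-0.5  0.3 -0.4] open 0.065 [ -7.  11. -17.  -0. -62.   7.]
plane slopes [-0.001  0.001] z med 0.0091
rect ((519.735595703125, 319.4773254394531), (201.55816650390625, 128.0531463623047), 89.9654769897461)
[[456.0, 219.0], [584.0, 219.0], [584.0, 420.0], [456.0, 420.0]]
plane slopes [-0.  0.] z med 0.0088
rect ((523.3575439453125, 317.04498291015625), (125.67740631103516, 201.56887817382812), 0.9863311648368835)
[[459.0, 417.0], [462.0, 215.0], [588.0, 217.0], [584.0, 419.0]]
```

View pics/top9.png

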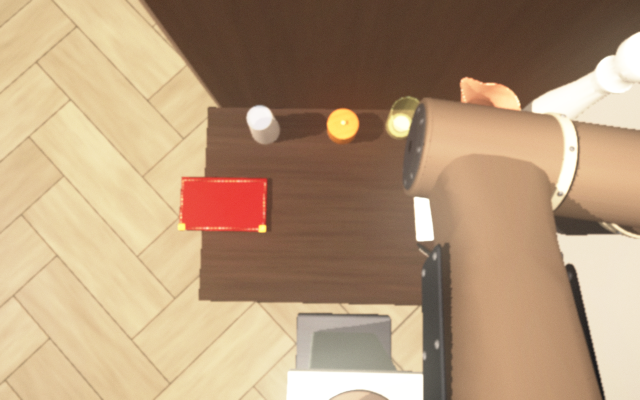

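View pics/scene9.png

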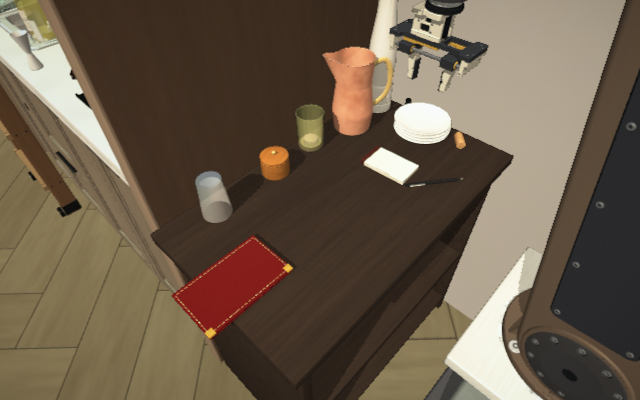

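The folder is flat, shut and square, with its left end at y ≈ 0.418–0.420. The other objects are at the same pixels as at the start, and the gripper is free in the air. Handing in.

```bash
python3 -c "
from h import *
print(ticket.close_job())"
```

```text
the job is handed in; nothing more can be done
None
```

I pressed the folder's cover shut with closed fingertips while the folder was still wholly on the stand. I then pushed its right end with two open fingertips, which squared it and slid it out over the left edge. The job was handed in at about 12.3 s of the 64 s; no verdict was reported.

**Last checks:**
- **Overhang:** the left end is at y ≈ 0.420 m from the scene camera and 0.418 m from the top camera. That is 48–50 mm over the edge, within the allowed ±12 mm.
- **Squareness:** the two cameras disagree slightly, reading about 0° and 1°. Both are well under the 6° limit.
- **Cover and flatness:** the top surface is flat to about 0.001 rad at 9 mm height, so the cover is shut and the folder lies flat.
- **Position:** the folder's centre is at x ≈ 0.52 m.
- **Other objects:** in the scene view, the candle glass, tumbler, salt cellar, pad and pen look unmoved. I compared them by eye only and did not measure them again.
- **Gripper:** it was in free air, touching nothing.

**One thing that went rougher than planned:** at the end of the cover press, the fingertip force rose to about 72 N down and 24 N sideways, then settled to about 29 N. That is below the 120 N wrist limit. The contact was with the fingertips, not the gripper body, and the folder did not move noticeably.

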